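Strip a soap hand mould after setting

ROBOT

A 6-joint arm with a two-finger parallel gripper is mounted at the origin on a cart in front of the work surface, level with it; the furniture and walls round the work are solid. World frame = base frame: x ahead of the robot, y to its left, z up, the work surface at z = 0. Lengths are in m, angles in rad, forces in N, time in s.
With the tool pointing down it reaches from about 0.375 to 0.9 m from the base axis. Payload 3.1 kg.
Tool frame: the origin (TCP) lies at the very end of the fingers, on their centre line; the grasp point (between the pads) lies 19 mm behind it; z points along the fingers, y is the line along which they close (so a half turn about z gives the same grasp; the last joint's range is limited). The gripper opens to 87 mm and grips with 3 to 60 N. Pads are 19 mm wide; open, the fingers measure 117 mm over their backs; the gripper's body (75 mm by 190 mm) begins 51 mm behind the grasp point.
Start: joints at [-1.524, 0.527, 1.433, -0, 1.181, -0.178], TCP at [0.14, -0.609, 0.223] pointing down, gripper open.
Joint ranges: [-3.08, 3.08], [-0.75, 2.2], [0.22, 2.44], [-1.43, 4.57], [0, 2.65], [-2.85, 2.85]. Speed limits (rad/s): [2.79, 2.79, 3.14, 3.14, 3.14, 3.14].

INTERFACE

Orientations are given as a unit quaternion [x, y, z, w].
In Python, from rig import robot gives the robot as it stands. The module is installed in compiled form; this text tells all that it offers.
- The arm moves only by the tool play_rows, never from a script. Its argument "steps" is one flat list of numbers, 5 for each row, row after row: the opening, from -1 (shut) to 1 (fully open), then the shift along the tool's x, y, z as a fraction of full scale, then the turn about the tool's z as a fraction of full scale. In form: [claw, tx, ty, tz, twist, claw, tx, ty, tz, twist, ...]. A call has exactly 10 rows; each row shifts and turns the commanded pose from where the row before left it, along the tool's axes as they then stand; what a row does not reach is not made up. Full scale, the value 1, is 0.03 m for a shift and 0.1 rad for a turn. A row lasts 1/10 s, in which the tool goes at most 50 mm and 8.59 degrees, less where a joint would pass 70% of its speed; a pose out of reach is approached as far as the arm can. A call with a number of a shift or a turn outside -1 to 1 is refused whole. A call with a gripper value outside its range is refused whole. The fingers move at their own pace and stop on an object; "grip_force" is the grip in N (left out, the last holds). Time passes only in rows, so rows that do not move let the fingers close, or fill a call up. It gives the time, the measured TCP pose, the force, the opening and the grip force at its end, in the units of the state.
- robot.get_obs(): the state, without advancing time (a new reading comes with each control period).
- robot.camera(name): name is "side" or "top"; returns a dict with "image" (480x640x3 uint8, red, green, blue), "mtx" (3x3 intrinsics, pixels), "rvec" (rotation vector, rad) and "tvec" (3), from world to camera coordinates, as OpenCV has them. Camera axes: x right, y down, z forward; pixel columns grow to the right and rows downward; lengths in m; the calibration is good to about 2 mm. A picture is of the moment at which its call begins. There is no depth.
- robot.hand_in(): hands the job in; it is judged then, once.
The state is a dict: "time": time; "q": joint angles; "joint_velocities": joint speeds; "joint_torque": joint torques, N m; "position": TCP position; "tool_rot": TCP orientation; "ft_force": force on the tool from outside, world axes, zero at the start; "moment": the same for the moment, N m; "grip_width": finger opening in m; "grip_force": force on a finger pad.
Only numpy, scipy, OpenCV 4.12 (cv2) and the standard library are available. Lean on these libraries where they do the work, as an engineer would, in place of code of your own. Each camera call takes 0.05 s, during which the arm holds its last target. There are 200 camera calls.

TASK

The lilac soap bar in the hand mould has set. Take the mould apart from the top down, one piece after another, and set every piece in its own place without dropping it: the dark disc weight over the post of its round stand, the white pressing plate flat in the blue draining dish with its post up, the metal frame flat on its drying stand with both pegs inside it, and last the lilac bar flat on the middle of the scale's weighing pan.

Things in the scene. Friction and masses are not known exactly. Their poses are not given: they have to be found in the camera images.
- press_base: Fixed beech board 120 x 150 x 12 mm (x, y, z), a 6 mm stop near each y end. Origin: centre of underside; z up. On its top (z = 12 mm), centred, long sides along y: the frame with the soap bar inside it (about 1.8 mm free all round); on the bar the pressing plate; on that, round its post, the disc weight. Stack 100 mm high, order always the same; positions and yaw of board and places vary.
- disc_weight: Dark steel disc weight with a hole, a plain ring: outer diameter 56 mm, hole 28 mm through it, 30 mm high, about 0.43 kg. Origin: centre of its underside, on its axis; z up. At the start the plate's post stands up through the hole and 20 mm above the disc; take the disc by its outside, across the diameter.
- press_plate: White plastic pressing plate 50 x 60 x 12 mm (x, y, z) with a steel post standing in its middle: post 16 mm thick (22 mm at its very foot), its top 62 mm above the plate's underside. About 0.13 kg. Origin: centre of the plate's underside; z up, y along its 60 mm side. Take it by the post.
- mould_frame: Aluminium mould frame, a rectangle open at top and bottom: outside 67 x 93 mm (x, y), 25 mm high, walls 5 mm, opening 57 x 83 mm; about 0.15 kg. Origin: centre of its opening at the underside; z up, y along its long side. Take it across its 67 mm width, in the middle of the long sides, and lift straight up off the bar.
- soap_bar: Lilac soap bar 53 x 79 x 26 mm (x, y, z), about 0.1 kg. Origin: centre of its underside; z up, y along its long side. At the start it stands inside the frame, its top about level with the frame's, so it can be taken only when the frame is off; take it across its 53 mm width.
- weight_stand: Stand of the disc weight, fixed: round grey foot of 92 mm diameter with a cork face of 68 mm diameter, 12 mm above the origin, and in the middle a steel post 14 mm thick with a rounded tip, its top 55 mm above the origin. Origin: centre of the underside, on the post's axis; z up. The disc belongs flat on the cork, round the post.
- drip_dish: Blue rectangular draining dish, fixed: outside 78 x 88 mm (x, y), rim 23 mm above the origin, walls 6 mm, inside 66 x 76 mm; four ribs on its floor, rib tops 10 mm above the origin. Origin: centre of the underside; z up, y along its long side. The pressing plate belongs inside, flat on the ribs, its sides along the dish's.
- frame_stand: Drying stand of the frame, fixed: brown board 110 x 130 x 12 mm (x, y, z) with three pale slats along x whose tops are 20 mm above the origin, and two pale upright pegs, 20 mm thick, at y = -22 and +22 mm (x = 0), tops 60 mm above the origin. Origin: centre of the underside; z up, y along its length. The frame belongs flat on the slats, long side along y, with both pegs inside its opening.
- scale_pan (a point): Centre of the top face of the weighing pan of the digital scale, fixed; the point is 21 mm above the table. The pan is a light plate 112 x 122 mm (x, y); the scale's body, 172 x 134 mm, reaches from 108 mm before this point (its display side, -x) to 64 mm behind it. z up. The bar belongs flat on the pan, about its middle, turned any way.

How it is judged:
On the way, in this order (a step that is already met when the one before it is completed fails the run):
1. the disc weight lies flat on its stand, round the post, released (horizontal distance between disc_weight and weight_stand below 0.0095 m and z of disc_weight in the frame of weight_stand between 0.009 and 0.016 m and angle between disc_weight's own z axis and vertical below 0.1 rad and contact force between the fingers and disc_weight below 0.05 N), for 0.2 s.
2. the pressing plate lies flat inside the draining dish, released (horizontal distance between press_plate and drip_dish below 0.0145 m and z of press_plate in the frame of drip_dish between 0.007 and 0.0145 m and angle between press_plate's own z axis and vertical below 0.1 rad and contact force between the fingers and press_plate below 0.05 N), for 0.2 s.
3. the frame lies flat on its drying stand with both pegs inside it, released (horizontal distance between mould_frame and frame_stand below 0.0225 m and z of mould_frame in the frame of frame_stand between 0.017 and 0.0245 m and angle between mould_frame's own z axis and vertical below 0.1 rad and angle between the y axis of mould_frame and the y axis of frame_stand, either way round below 0.4 rad and contact force between the fingers and mould_frame below 0.05 N), for 0.2 s.
4. the soap bar lies flat on the scale's pan, released (horizontal distance between soap_bar and scale_pan below 0.018 m and z of soap_bar in the frame of scale_pan between -0.003 and 0.004 m and angle between soap_bar's own z axis and vertical below 0.1 rad and contact force between the fingers and soap_bar below 0.05 N), for 0.2 s.
At the end, for the whole second after the job is handed in: Disc weight flat on its stand round the post (9.5 mm off axis at most), plate flat on the ribs in the dish, post up (14.5 mm), frame flat on the stand's slats round both pegs (22.5 mm, 0.4 rad), bar flat within 18 mm of the pan centre; all within 0.1 rad of level and at rest (horizontal distance between disc_weight and weight_stand below 0.0095 m and z of disc_weight in the frame of weight_stand between 0.009 and 0.016 m and angle between each of disc_weight, press_plate, mould_frame, soap_bar's own z axis and vertical below 0.1 rad and horizontal distance between press_plate and drip_dish below 0.0145 m and z of press_plate in the frame of drip_dish between 0.007 and 0.0145 m and horizontal distance between mould_frame and frame_stand below 0.0225 m and z of mould_frame in the frame of frame_stand between 0.017 and 0.0245 m and angle between the y axis of mould_frame and the y axis of frame_stand, either way round below 0.4 rad and horizontal distance between soap_bar and scale_pan below 0.018 m and z of soap_bar in the frame of scale_pan between -0.003 and 0.004 m and linear speed of each of disc_weight, press_plate, mould_frame, soap_bar below 0.02 m/s and angular speed of each of disc_weight, press_plate, mould_frame, soap_bar below 0.1 rad/s); the robot touches nothing.
It fails at once if a piece is dropped (let go and falling faster than 0.7 m/s, a fall of about 25 mm) ((linear speed of disc_weight above 0.7 m/s and contact force between the fingers and disc_weight below 0.05 N) or (linear speed of press_plate above 0.7 m/s and contact force between the fingers and press_plate below 0.05 N) or (linear speed of mould_frame above 0.7 m/s and contact force between the fingers and mould_frame below 0.05 N) or (linear speed of soap_bar above 0.7 m/s and contact force between the fingers and soap_bar below 0.05 N)).
It also fails if it takes over 131 s, if anything falls off the work surface, if the arm or the gripper's body presses on something with over 40 N, if the wrist force passes 120 N, or if a joint passes its speed limit or range.

## Working session

There is one attempt and no reset: what is moved stays moved. The work goes in short steps, Python scripts to look and compute and a tool call to move; the robot and the scene stay as the last step left them, time stands still between calls to the robot, and variables do not carry over. Pictures are saved under pics/ and viewed, at most 14 in all, crops included, and the job is handed in when it is done.

Besides the shell and the picture viewer there is one more tool, called after "Request:" as name(argument=value, ...) on one line, values as JSON. play_rows: Moves the arm, as the interface text tells. Shift numbers are shares of 0.03 m and turn numbers shares of 0.1 rad, none past 1 either way. Its arguments: {"type":"object","properties":{"steps":{"type":"array"},"grip_force":{"type":"number"}},"required":["steps"]}

```bash
mkdir -p pics
python3 - <<'E'
from rig import robot
import cv2
o=robot.get_obs();print({k:o[k] for k in('time','position','tool_rot','grip_width')})
for n in('top','side'):
    c=robot.camera(n);cv2.imwrite(f'pics/{n}0.png',c['image'][:,:,::-1])
    R=cv2.Rodrigues(c['rvec'])[0];print(n,c['mtx'].tolist(),(-R.T@c['tvec'].ravel()).round(3),R.round(3).tolist())
E
```

```text
{'time': 0.0, 'position': array([ 0.13989502, -0.60838053,  0.22156799]), 'tool_rot': array([ 9.93634773e-01,  1.12644236e-01,  6.87920266e-05, -1.09977630e-03]), 'grip_width': 0.08710746347294425}
top [[496.1109184185188, 0.0, 318.9638398079576], [0.0, 496.1109184185188, 235.57337287580648], [0.0, 0.0, 1.0]] [0.427 0.019 1.123] [[-0.029, -0.999, 0.019], [-0.998, 0.028, -0.053], [0.053, -0.02, -0.998]]
side [[496.85303068678957, 0.0, 320.24824937473716], [0.0, 496.85303068678957, 239.2875444832473], [0.0, 0.0, 1.0]] [0.484 0.934 0.658] [[-1.0, -0.013, -0.004], [-0.004, 0.535, -0.845], [0.013, -0.845, -0.535]]
```

View pics/top0.png

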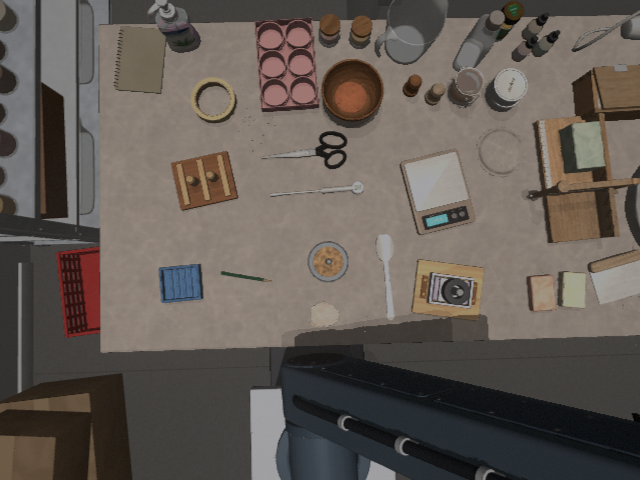

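View pics/side0.png

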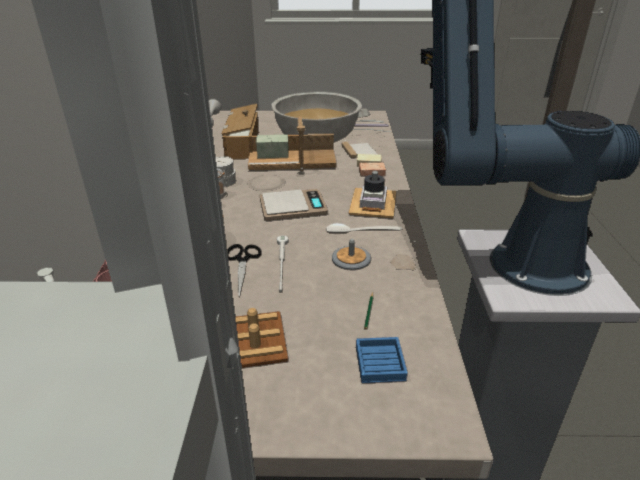

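The top view shows the stack at about (450,290), the round stand at (328,261), the dish at (181,283), the frame stand at (205,180) and the scale at (437,190). I'll magnify these areas next.

Run:
```python
import cv2,numpy as np
a=cv2.imread('pics/top0.png')
t=[]
for (u,v) in [(450,290),(328,261),(181,283),(205,180),(437,190)]:
    p=a[v-48:v+48,u-44:u+44];p=cv2.resize(p,None,fx=3,fy=3,interpolation=cv2.INTER_CUBIC)
    for k in range(0,88,10): cv2.putText(p,str(u-44+k) if k%20==0 else '|',(k*3,8),0,.3,(0,255,255),1)
    for k in range(0,96,10): cv2.putText(p,str(v-48+k)+'-',(0,k*3+4),0,.3,(0,255,255),1)
    t.append(p)
t.append(t[0]*0)
cv2.imwrite('pics/tiles.png',np.vstack([np.hstack(t[:3]),np.hstack(t[3:])]))
```

```text
(no output)
```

View pics/tiles.png

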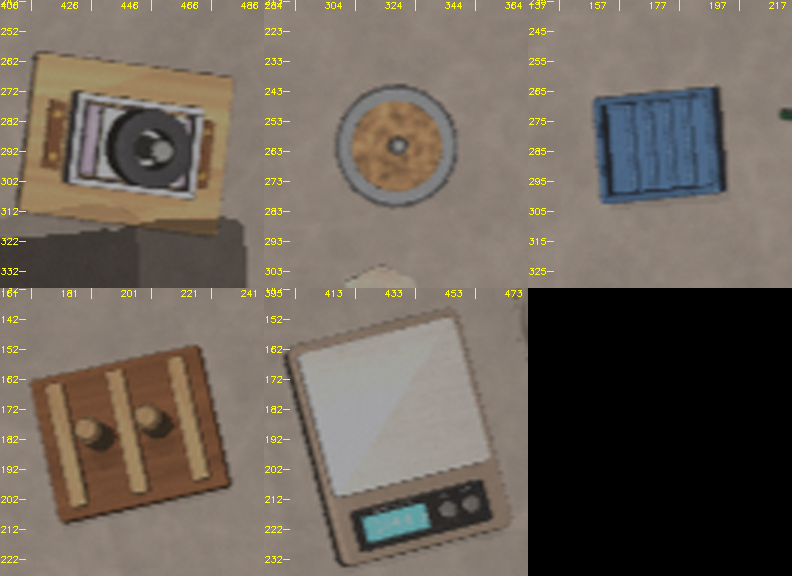

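```bash
cat > h.py <<'E'
from rig import robot
import cv2,numpy as np
from scipy.optimize import least_squares
from scipy.spatial.transform import Rotation as Ro
def cam(n):
    c=robot.camera(n); return c
def proj(c,P): return cv2.projectPoints(np.float64(P).reshape(-1,1,3),c['rvec'],c['tvec'],c['mtx'],None)[0].reshape(-1,2)
def tf(p,L):
    L=np.float64(L);s,k=np.sin(p[2]),np.cos(p[2])
    return np.c_[p[0]+k*L[:,0]-s*L[:,1],p[1]+s*L[:,0]+k*L[:,1],L[:,2]]
def fit(c,L,uv,p0):
    r=least_squares(lambda p:(proj(c,tf(p,L))-uv).ravel(),p0);return r.x,np.sqrt(np.mean(r.fun**2))
def ray(c,u,v,z):
    R=cv2.Rodrigues(c['rvec'])[0];C=-R.T@c['tvec'].ravel();d=R.T@np.linalg.inv(c['mtx'])@[u,v,1]
    return C+d*(z-C[2])/d[2]
def rect(a,b,z): return np.float64([[a,b,z],[a,-b,z],[-a,-b,z],[-a,b,z]])/1000   # image order TL,TR,BR,BL when yaw~0
def rel(target,yaw=None):
    """shift in tool axes (rows of full scale) to reach target TCP; yaw = world direction of tool y (mod pi)"""
    o=robot.get_obs();Rt=Ro.from_quat(o['tool_rot']);y=Rt.as_matrix()[:,1]
    d=Rt.inv().apply(np.array(target)-o['position'])
    ty=np.arctan2(y[1],y[0]);out=(d/.03).round(2)
    tw=None if yaw is None else round(-((yaw-ty+np.pi/2)%np.pi-np.pi/2)/.1,2)
    return out,tw,o['q'][5].round(2)
E
python3 - <<'E'
from h import *
c=cam('top')
D={'base':(rect(60,75,12),[(418,259.3),(483.7,267.7),(478,320),(412.7,312.7)],(.35,-.28,0)),
'frame':(rect(33.5,46.5,37),[(432.3,272.5),(474.3,278),(470.7,308.7),(429,303)],(.35,-.28,0)),
'dish':(rect(39,44,23),[(159.7,268),(200,264),(202.7,298.3),(162.3,302.7)],(.35,.3,0)),
'fstand':(rect(55,65,12),[(171.3,162.7),(227.7,151),(238,198.3),(183,210)],(.5,.25,0)),
'pan':(rect(56,61,21),[(405,164.3),(455.7,152),(468.3,199.7),(417.7,210.7)],(.5,-.25,0))}
im=c['image'][:,:,::-1].copy();big=cv2.resize(im,None,fx=4,fy=4,interpolation=cv2.INTER_CUBIC)
def dr(P,cl=(0,255,0)): cv2.polylines(big,[((proj(c,P)+.5)*4-.5).round().astype(int)],True,cl,1)
for n,(L,uv,p0) in D.items():
    p,e=fit(c,L,np.float64(uv),p0);print(n,p.round(4),'rms px',round(e,2));dr(tf(p,L))
    if n=='fstand':
        for y in(-.022,.022):
            t=np.linspace(0,6.28,20);dr(tf(p,np.c_[.01*np.cos(t),y+.01*np.sin(t),0*t+.06]))
    if n=='frame':
        t=np.linspace(0,6.28,30);dr(tf(p,np.c_[.028*np.cos(t),.028*np.sin(t),0*t+.08]));dr(tf(p,np.c_[.008*np.cos(t),.008*np.sin(t),0*t+.1]))
print('disc',ray(c,456,291.3,.08),'post',ray(c,459.3,292.3,.1),'wst',ray(c,328,261.7,.011),ray(c,328.7,261.7,.055))
w=ray(c,328,261.7,.011)
t=np.linspace(0,6.28,30);dr(np.c_[w[0]+.046*np.cos(t),w[1]+.046*np.sin(t),0*t+.01]);dr(np.c_[w[0]+.034*np.cos(t),w[1]+.034*np.sin(t),0*t+.012]);dr(np.c_[w[0]+.007*np.cos(t),w[1]+.007*np.sin(t),0*t+.052])
T=[cv2.resize(big[v*4-160:v*4+160,u*4-180:u*4+180],(264,235)) for u,v in[(450,290),(328,261),(181,283),(205,180),(437,190)]]
T=[big[v*4-150:v*4+150,u*4-133:u*4+133] for u,v in[(450,290),(328,261),(181,283),(205,180),(437,190)]];T.append(T[0]*0)
cv2.imwrite('pics/ov.png',np.vstack([np.hstack(T[:3]),np.hstack(T[3:])]))
E
```

```text
base [ 0.3556 -0.2895 -0.148 ] rms px 0.4
frame [ 0.3555 -0.2901 -0.1601] rms px 0.11
dish [0.3885 0.3026 0.0693] rms px 0.37
fstand [0.6167 0.2488 0.1946] rms px 0.62
pan [ 0.5991 -0.2716  0.2099] rms px 0.82
disc [ 0.3563878  -0.28709878  0.08      ] post [ 0.35547449 -0.28798492  0.1       ] wst [ 0.42636491 -0.02209861  0.011     ] [ 0.42633035 -0.02197565  0.055     ]
```

View pics/ov.png

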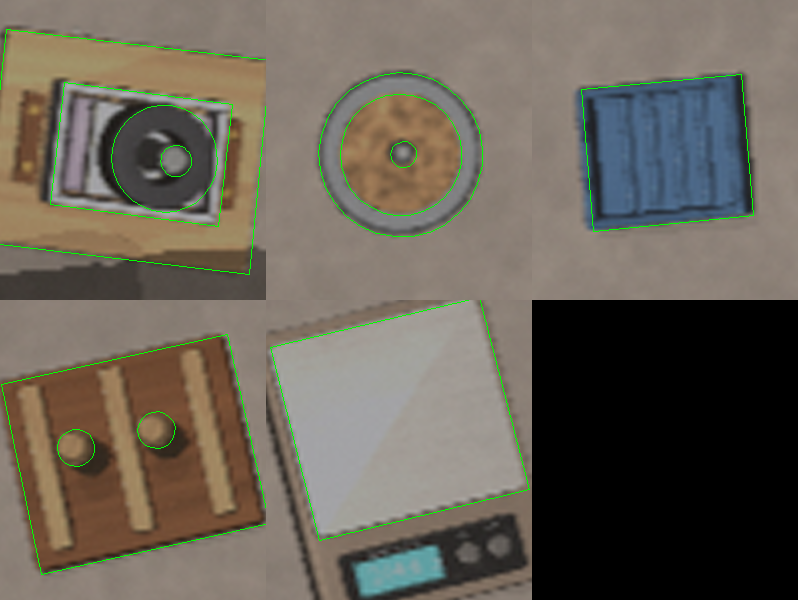

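The overlays fit to within about 1 px: board and frame at (0.356, -0.289), yaw about -0.155, with the stands, dish and pan all outlined well. I'll turn the tool first.

Request:
play_rows(steps=[1,0,0,0,-1,1,0,0,0,-1,1,0,0,0,-1,1,0,0,0,-1,1,0,0,0,-1,1,0,0,0,-1,1,0,0,0,-1,1,0,0,0,-1,1,0,0,0,-1,1,0,0,0,-1], grip_force=30)

```text
time: 1.15
position: [0.1399, -0.6088, 0.2221]
tool_rot: [0.817, 0.577, 0.0, -0.0]
ft_force: [0.3, -0.5, 1.1]
grip_width: 0.0871
grip_force: 0.0
```

Request:
play_rows(steps=[1,0,0,0,-1,1,0,0,0,-0.9,1,0,0,0,0,1,0,0,0,0,1,0,0,0,0,1,0,0,0,0,1,0,0,0,0,1,0,0,0,0,1,0,0,0,0,1,0,0,0,0])

```text
time: 2.15
position: [0.1399, -0.6091, 0.2226]
tool_rot: [0.76, 0.65, -0.0, 0.0]
ft_force: [0.0, 0.3, -0.3]
grip_width: 0.087
grip_force: 0.0
```

```bash
python3 -c "
from h import *
print(robot.get_obs()['position'],rel([.356,-.289,.15],-.155))"
```

```text
[ 0.13992471 -0.60913367  0.22258257] (array([11.66,  5.47,  2.42]), np.float64(-0.0), np.float64(-1.37))
```

Request:
play_rows(steps=[1,0.9,0.4,0,0,1,0.9,0.4,0,0,1,0.9,0.4,0,0,1,0.9,0.4,0,0,1,0.9,0.4,0,0,1,0.9,0.4,0,0,1,0.9,0.4,0,0,1,0.9,0.4,0,0,1,0.9,0.4,0,0,1,0.9,0.4,0,0])

```text
time: 3.15
position: [0.3008, -0.3599, 0.2228]
tool_rot: [0.76, 0.65, -0.0, 0.0]
ft_force: [0.2, -0.6, 0.6]
grip_width: 0.0871
grip_force: 0.0
```

Request:
play_rows(steps=[1,0.8,0.4,0,0,1,0.8,0.4,0,0,1,0.6,0.4,0,0,1,0.4,0.27,0.4,0,1,0.06,0,0.6,0,1,0,0,0.6,0,1,0,0,0.6,0,1,0,0,0.22,0,1,0,0,0,0,1,0,0,0,0])

```text
time: 4.15
position: [0.3564, -0.2893, 0.1504]
tool_rot: [0.76, 0.65, -0.0, 0.0]
ft_force: [0.6, -0.7, -0.1]
grip_width: 0.0868
grip_force: 0.0
```

```bash
python3 -c "
from h import *
print(robot.get_obs()['position'],rel([.356,-.289,.057],-.155))
c=cam('top');s=cam('side')
a=c['image'][200:400,360:560];b=s['image'][120:280,300:460]
f=lambda x:cv2.resize(x,(400,400),interpolation=2)[:,:,::-1]
cv2.imwrite('pics/a1.png',np.hstack([f(a),f(b)]))"
```

```text
[ 0.35639479 -0.28928703  0.15043487] (array([ 0.01, -0.02,  3.11]), np.float64(-0.0), np.float64(-0.77))
```

View pics/a1.png

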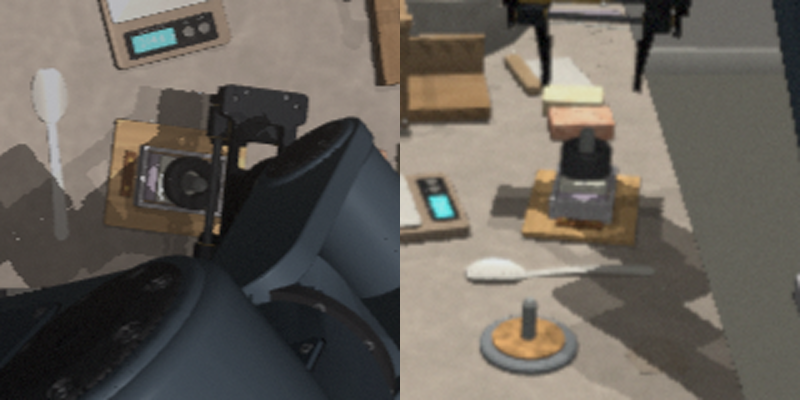

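The fingers straddle the stack and sit in line with the disc in the side view, around (590,60–150) in the crop. I'll go down and grip.

Request:
play_rows(steps=[1,0,0,0.5,0,1,0,0,0.5,0,1,0,0,0.5,0,1,0,0,0.5,0,1,0,0,0.5,0,1,0,0,0.3,0,1,0,0,0.2,0,1,0,0,0.16,0,1,0,0,0,0,-1,0,0,0,0], grip_force=40)

```text
time: 5.25
position: [0.3563, -0.2891, 0.0554]
tool_rot: [0.76, 0.65, -0.0, 0.0]
ft_force: [-0.3, -0.2, -0.9]
grip_width: 0.0838
grip_force: 0.0
```

Request:
play_rows(steps=[-1,0,0,0,0,-1,0,0,0,0,-1,0,0,0,0,-1,0,0,0,0,-1,0,0,0,0,-1,0,0,0,0,-1,0,0,0,0,-1,0,0,0,0,-1,0,0,0,0,-1,0,0,0,0])

```text
time: 6.25
position: [0.3565, -0.2893, 0.0554]
tool_rot: [0.76, 0.65, 0.0, 0.001]
ft_force: [2.9, -0.4, 3.9]
grip_width: 0.0558
grip_force: 40.0
```

Request:
play_rows(steps=[-1,0,0,-0.2,0,-1,0,0,-0.4,0,-1,0,0,-0.6,0,-1,0,0,-0.7,0,-1,0,0,-0.7,0,-1,0,0,-0.7,0,-1,0,0,-0.7,0,-1,0,0,-0.5,0,-1,0,0,-0.3,0,-1,0,0,0,0])

```text
time: 7.25
position: [0.3556, -0.2885, 0.1995]
tool_rot: [0.76, 0.65, -0.0, -0.0]
ft_force: [0.9, -0.8, -4.3]
grip_width: 0.0552
grip_force: 40.0
```

```bash
python3 -c "
from h import *
print(robot.get_obs()['position'],robot.get_obs()['ft_force'],rel([.4264,-.022,.12]))"
```

```text
[ 0.35563654 -0.28847383  0.19949683] [ 0.90834021 -0.77696188 -4.25214845] (array([9.14, 0.96, 2.65]), None, np.float64(-0.77))
```

Request:
play_rows(steps=[-1,0.4,0.2,0,0,-1,0.7,0.2,0,0,-1,0.8,0.2,0,0,-1,0.8,0.2,0,0,-1,0.8,0.16,0,0,-1,0.8,0,0,0,-1,0.8,0,0,0,-1,0.8,0,0,0,-1,0.8,0,0,0,-1,0.8,0,0,0])

```text
time: 8.25
position: [0.4182, -0.0687, 0.1979]
tool_rot: [0.76, 0.65, -0.001, -0.002]
ft_force: [0.3, 0.3, -4.1]
grip_width: 0.0556
grip_force: 40.0
```

Request:
play_rows(steps=[-1,0.8,0,0,0,-1,0.5,0,0,0,-1,0.14,0,0,0,-1,0,0,0.4,0,-1,0,0,0.6,0,-1,0,0,0.6,0,-1,0,0,0.6,0,-1,0,0,0.45,0,-1,0,0,0,0,-1,0,0,0,0])

```text
time: 9.25
position: [0.4257, -0.0283, 0.1193]
tool_rot: [0.76, 0.65, -0.0, -0.001]
ft_force: [-1.1, -0.6, -3.5]
grip_width: 0.0555
grip_force: 40.0
```

```bash
python3 -c "
from h import *
print(robot.get_obs()['position'],rel([.4264,-.022,.0175]))
c=cam('top');s=cam('side')
a=c['image'][200:320,268:388];b=s['image'][160:280,290:410]
f=lambda x:cv2.resize(x,(400,400),interpolation=2)[:,:,::-1]
cv2.imwrite('pics/a2.png',np.hstack([f(a),f(b)]))
print(proj(s,[[.4264,-.022,.055],[.4264,-.022,.012],[.4264,-.022,.0145+.1]]))"
```

```text
[ 0.42569062 -0.02834046  0.11930398] (array([ 0.21, -0.  ,  3.39]), None, np.float64(-0.17))
[[352.13215686 238.59538644]
 [351.56879139 254.27360334]
 [352.95061066 215.81817204]]
```

View pics/a2.png

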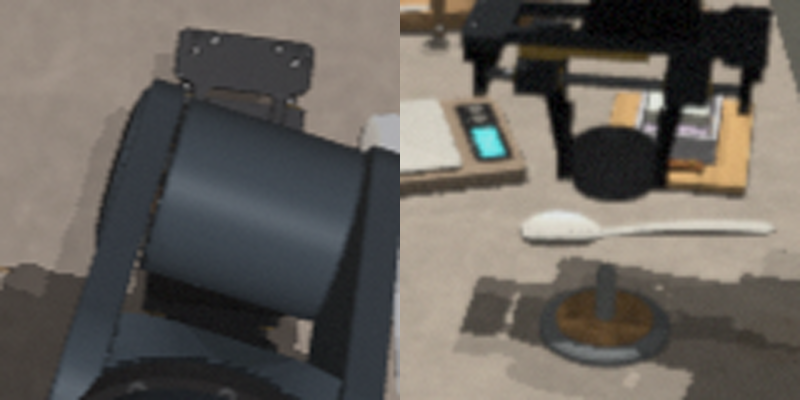

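```bash
python3 -c "
from h import *
s=cam('side');p=robot.get_obs()['position'];print(p)
g=s['image'].astype(int).sum(2)
print(g[194:226,350:358:2].T)
t=np.linspace(0,6.28,400)
for dy in(-.004,0,.004):
  for z in (0,.03):
    q=proj(s,np.c_[p[0]+.028*np.cos(t),p[1]+dy+.028*np.sin(t),0*t+p[2]-.0054+z]);print(dy,z,q[:,1].max().round(2),q[:,1].min().round(2),q[:,0].min().round(1),q[:,0].max().round(1))
print(g[208,330:380])
"
```

```text
[ 0.42650092 -0.02850358  0.12021428]
[[491 483 450 325 131  96  87  76  87  90  89  83  81  74  80  77 111 101
   77  92  95  88 100  88 105 157 318 473 484 489 496 502]
 [459 473 448 283 127 110  93  77  79  87 102  94  87  81 100  91 101  88
   96  98  88  94  91 101 109 123 272 464 480 489 487 496]
 [474 473 439 283 128 107 101  93 100  92  97  79  92  81  98 108  90  95
   93  89  89  93 100  96  92 125 282 477 483 487 479 483]
 [487 483 462 356 147  87  86  80  94  99 100  97  82  91  92  87  87  97
   91  94  84  99  96  96  96 121 289 482 502 494 491 499]]
-0.004 0 219.66 207.32 340.1 365.3
-0.004 0.03 207.56 195.56 340.4 365.9
0 0 220.59 208.17 340.2 365.4
0 0.03 208.46 196.38 340.4 366.0
0.004 0 221.52 209.02 340.2 365.6
0.004 0.03 209.36 197.21 340.4 366.2
[497 486 490 483 485 483 417 152  38  30  48  69  78  84  87  90  82  90
  94  83  80  86 100  87  98  84  92  94  79  81  97 101  97  97  82  87
  60  42   7  56 138 251 281 304 315 291 289 314 302 270]
```

Disc is centred in the hand, both extents in the side image match the prediction at 0 offset. Lowering over the post.

Request:
play_rows(steps=[-1,0.2,0,0,0,-1,0,0,0.3,0,-1,0,0,0.4,0,-1,0,0,0.4,0,-1,0,0,0.5,0,-1,0,0,0.5,0,-1,0,0,0.5,0,-1,0,0,0.4,0,-1,0,0,0.2,0,-1,0,0,0,0])

```text
time: 10.4
position: [0.4266, -0.0222, 0.0229]
tool_rot: [0.76, 0.65, -0.0, -0.001]
ft_force: [-0.3, 0.6, -3.7]
grip_width: 0.0556
grip_force: 40.0
```

Request:
play_rows(steps=[-1,0,0,0.06,0,-1,0,0,0.06,0,-1,0,0,0.04,0,-1,0,0,0,0,-1,0,0,0,0,-1,0,0,0,0,-1,0,0,0,0,-1,0,0,0,0,-1,0,0,0,0,-1,0,0,0,0])

```text
time: 11.4
position: [0.4269, -0.0224, 0.0188]
tool_rot: [0.76, 0.65, 0.0, 0.0]
ft_force: [-0.1, 0.4, -4.8]
grip_width: 0.0554
grip_force: 40.0
```

Request:
play_rows(steps=[-1,0,0,0.04,0,-1,0,0,0.03,0,-1,0,0,0,0,-1,0,0,0,0,0.2,0,0,0,0,0.6,0,0,0,0,1,0,0,0,0,1,0,0,0,0,1,0,0,0,0,1,0,0,0,0])

```text
time: 12.4
position: [0.4269, -0.0224, 0.0167]
tool_rot: [0.76, 0.65, -0.0, -0.0]
ft_force: [-0.0, 0.3, 0.4]
grip_width: 0.0844
grip_force: 0.0
```

Request:
play_rows(steps=[1,0,0,-0.2,0,1,0,0,-0.5,0,1,0,0,-0.8,0,1,0,0,-1,0,1,0,0,-1,0,1,0,0,-1,0,1,0,0,-1,0,1,0,0,-0.5,0,1,0,0,-0.2,0,1,0,0,0,0])

```text
time: 13.4
position: [0.427, -0.0224, 0.2034]
tool_rot: [0.76, 0.65, 0.0, 0.001]
ft_force: [0.4, -0.2, -0.3]
grip_width: 0.0868
grip_force: 0.0
```

```bash
python3 -c "
from h import *
print(robot.get_obs()['position'],rel([.356,-.2885,.15],-.155))
s=cam('side');c=cam('top')
cv2.imwrite('pics/a3.png',cv2.resize(s['image'][140:290,290:440],(560,560),interpolation=2)[:,:,::-1])"
```

```text
[ 0.42699302 -0.02238962  0.20341435] (array([-9.13, -0.97,  1.78]), np.float64(0.0), np.float64(-0.16))
```

View pics/a3.png

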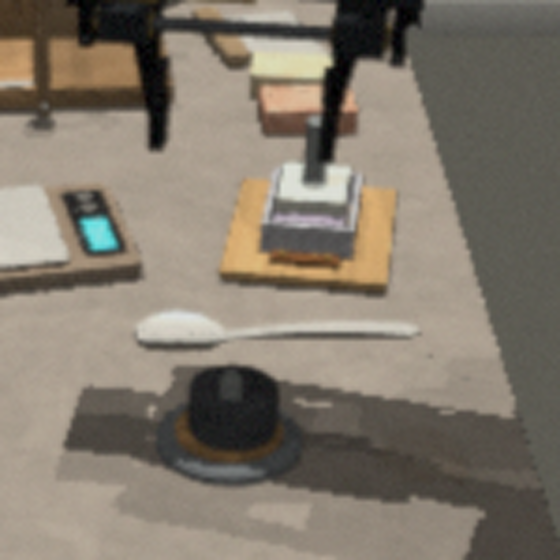

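The disc sits flat on the cork round the post, at crop (233,405), and the plate's post is free at (313,150). Next is the plate.

Request:
play_rows(steps=[1,-0.5,-0.2,0,0,1,-0.9,-0.2,0,0,1,-0.9,-0.2,0,0,1,-0.9,-0.2,0,0,1,-0.9,-0.17,0,0,1,-0.9,0,0,0,1,-0.9,0,0,0,1,-0.9,0,0,0,1,-0.9,0,0,0,1,-0.9,0,0,0])

```text
time: 14.5
position: [0.3573, -0.2732, 0.2013]
tool_rot: [0.76, 0.65, 0.0, -0.002]
ft_force: [0.5, -0.4, 0.0]
grip_width: 0.0872
grip_force: 0.0
```

Request:
play_rows(steps=[1,-0.4,0,0,0,1,-0.13,0,0.2,0,1,0,0,0.4,0,1,0,0,0.6,0,1,0,0,0.6,0,1,0,0,0,0,1,0,0,0,0,1,0,0,0,0,1,0,0,0,0,1,0,0,0,0])

```text
time: 15.5
position: [0.3561, -0.2887, 0.1494]
tool_rot: [0.76, 0.65, -0.0, 0.001]
ft_force: [-0.3, -0.1, 0.4]
grip_width: 0.0872
grip_force: 0.0
```

```bash
python3 -c "
from h import *
print(robot.get_obs()['position'],rel([.3555,-.2885,.061],-.155))"
```

```text
[ 0.35613893 -0.28870156  0.14938776] (array([ 0.01, -0.03,  2.95]), np.float64(0.0), np.float64(-0.77))
```

Request:
play_rows(steps=[1,0,0,0.5,0,1,0,0,0.6,0,1,0,0,0.6,0,1,0,0,0.6,0,1,0,0,0.4,0,1,0,0,0.25,0,1,0,0,0,0,1,0,0,0,0,-1,0,0,0,0,-1,0,0,0,0], grip_force=25)

```text
time: 16.5
position: [0.3561, -0.2889, 0.0609]
tool_rot: [0.76, 0.65, -0.0, 0.001]
ft_force: [-0.0, 0.4, 0.2]
grip_width: 0.0775
grip_force: 0.0
```

Request:
play_rows(steps=[-1,0,0,0,0,-1,0,0,0,0,-1,0,0,0,0,-1,0,0,0,0,-1,0,0,0,0,-1,0,0,0,0,-1,0,0,0,0,-1,0,0,0,0,-1,0,0,0,0,-1,0,0,0,0])

```text
time: 17.5
position: [0.3559, -0.2886, 0.0602]
tool_rot: [0.76, 0.65, 0.0, 0.0]
ft_force: [0.1, 0.2, -0.4]
grip_width: 0.0152
grip_force: 25.0
```

Request:
play_rows(steps=[-1,0,0,-0.2,0,-1,0,0,-0.4,0,-1,0,0,-0.6,0,-1,0,0,-0.7,0,-1,0,0,-0.7,0,-1,0,0,-0.7,0,-1,0,0,-0.7,0,-1,0,0,-0.5,0,-1,0,0,-0.2,0,-1,0,0,0,0])

```text
time: 18.5
position: [0.3559, -0.2886, 0.202]
tool_rot: [0.76, 0.65, -0.0, 0.001]
ft_force: [-0.5, 0.5, -0.9]
grip_width: 0.015
grip_force: 25.0
```

```bash
python3 -c "
from h import *
print(robot.get_obs()['position'],rel([.44,0,.2]), rel([.3885,.3026,.2],.069))
s=cam('side')
cv2.imwrite('pics/a4.png',cv2.resize(s['image'][120:260,300:440],(560,560),interpolation=2)[:,:,::-1])"
```

```text
[ 0.35592058 -0.28858075  0.2019712 ] (array([9.94, 1.28, 0.06]), None, np.float64(-0.77)) (array([19.64, -1.97,  0.04]), np.float64(-2.24), np.float64(-0.77))
```

View pics/a4.png

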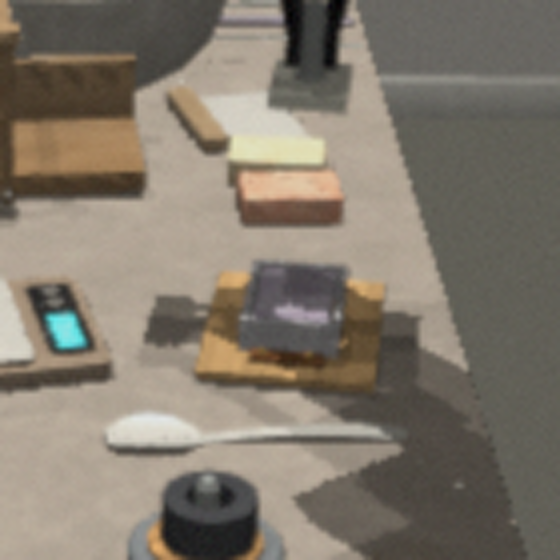

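Plate is held level with frame and bar left behind at crop (290,305). Carrying it to the dish by way of (0.44, 0).

Request:
play_rows(steps=[-1,0.5,0.1,0,0,-1,0.9,0.2,0,0,-1,0.9,0.2,0,0,-1,0.9,0.2,0,0,-1,0.9,0.2,0,0,-1,0.9,0.2,0,0,-1,0.9,0.1,0,0,-1,0.9,0.08,0,0,-1,0.9,0,0,0,-1,0.9,0,0,0])

```text
time: 19.55
position: [0.4326, -0.0371, 0.2002]
tool_rot: [0.76, 0.65, -0.001, -0.001]
ft_force: [-0.8, 0.7, -1.6]
grip_width: 0.0155
grip_force: 25.0
```

Request:
play_rows(steps=[-1,0.9,0,0,0,-1,0.9,-0.2,0,0,-1,0.9,-0.3,0,0,-1,0.9,-0.4,0,0,-1,0.9,-0.4,0,0,-1,0.9,-0.4,0,0,-1,0.9,-0.4,0,0,-1,0.9,-0.4,0,0,-1,0.9,-0.3,0,0,-1,0.9,-0.2,0,0])

```text
time: 20.55
position: [0.3837, 0.2426, 0.2001]
tool_rot: [0.759, 0.651, -0.002, -0.001]
ft_force: [0.1, -0.2, -0.0]
grip_width: 0.0151
grip_force: 25.0
```

Request:
play_rows(steps=[-1,0.6,0,0,0,-1,0.3,0,0,0,-1,0,0,0,-0.7,-1,0,0,0,-0.8,-1,0,0,0,-0.7,-1,0,0,0,0,-1,0,0,0,0,-1,0,0,0,0,-1,0,0,0,0,-1,0,0,0,0])

```text
time: 21.55
position: [0.3905, 0.2678, 0.2012]
tool_rot: [0.684, 0.73, -0.0, -0.0]
ft_force: [0.1, 0.1, -0.8]
grip_width: 0.0155
grip_force: 25.0
```

```bash
python3 -c "
from h import *
print(robot.get_obs()['position'],rel([.3885,.3026,.035],.069))"
```

```text
[0.3905097  0.26775402 0.20123063] (array([1.16, 0.01, 5.54]), np.float64(-0.05), np.float64(0.3))
```

Request:
play_rows(steps=[-1,0.6,0,0,0,-1,0.56,0,0.4,0,-1,0,0,0.7,0,-1,0,0,0.8,0,-1,0,0,0.8,0,-1,0,0,0.8,0,-1,0,0,0.6,0,-1,0,0,0.4,0,-1,0,0,0.2,0,-1,0,0,0,0])

```text
time: 22.55
position: [0.3882, 0.3025, 0.0598]
tool_rot: [0.684, 0.73, -0.0, -0.0]
ft_force: [-1.1, 0.6, -1.8]
grip_width: 0.0153
grip_force: 25.0
```

```bash
python3 -c "
from h import *
print(robot.get_obs()['position'],rel([.3885,.3026,.0325],.069))
s=cam('side');c=cam('top')
f=lambda x:cv2.resize(x,(400,400),interpolation=2)[:,:,::-1]
cv2.imwrite('pics/a5.png',np.hstack([f(s['image'][300:400,330:430]),f(c['image'][230:330,130:230])]))"
```

```text
[0.38821396 0.3024878  0.05982735] (array([0.  , 0.01, 0.91]), np.float64(-0.04), np.float64(0.37))
```

View pics/a5.png

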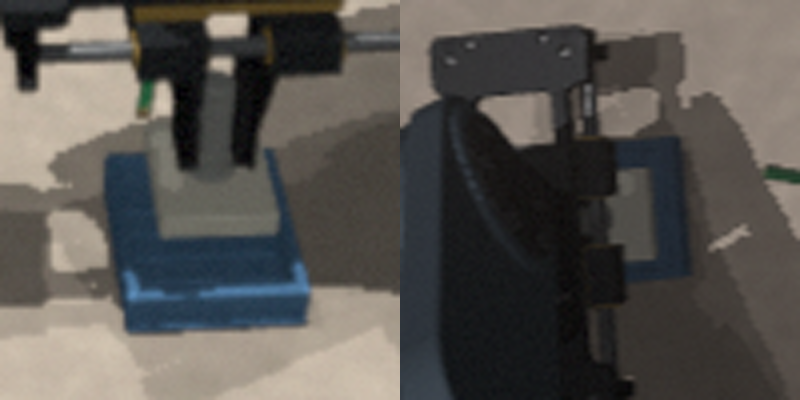

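The plate hangs level over the dish and inside its rim in both views. Lowering and releasing.

Request:
play_rows(steps=[-1,0,0,0.2,0,-1,0,0,0.3,0,-1,0,0,0.2,0,-1,0,0,0.1,0,-1,0,0,0.06,0,-1,0,0,0.04,0,-1,0,0,0.02,0,-1,0,0,0,0,-1,0,0,0,0,-1,0,0,0,0])

```text
time: 23.65
position: [0.3884, 0.3026, 0.0328]
tool_rot: [0.684, 0.73, 0.0, 0.0]
ft_force: [0.2, -0.3, -2.0]
grip_width: 0.0152
grip_force: 25.0
```

Request:
play_rows(steps=[-0.5,0,0,0,0,0,0,0,0,0,0.5,0,0,0,0,1,0,0,0,0,1,0,0,0,0,1,0,0,0,0,1,0,0,0,0,1,0,0,0,0,1,0,0,0,0,1,0,0,0,0])

```text
time: 24.65
position: [0.3883, 0.3026, 0.0327]
tool_rot: [0.684, 0.73, 0.0, 0.0]
ft_force: [0.0, 0.5, -0.1]
grip_width: 0.0836
grip_force: 0.0
```

Request:
play_rows(steps=[1,0,0,-0.2,0,1,0,0,-0.5,0,1,0,0,-0.8,0,1,0,0,-1,0,1,0,0,-1,0,1,0,0,-1,0,1,0,0,-0.7,0,1,0,0,-0.4,0,1,0,0,0,0,1,0,0,0,0])

```text
time: 25.65
position: [0.388, 0.3024, 0.2007]
tool_rot: [0.684, 0.73, 0.0, 0.0]
ft_force: [0.2, -0.2, -0.2]
grip_width: 0.0868
grip_force: 0.0
```

```bash
python3 -c "
from h import *
print(robot.get_obs()['position'],rel([.44,0.02,.2]),rel([.356,-.2895,.2],-.155))
s=cam('side')
f=lambda x:cv2.resize(x,(400,400),interpolation=2)[:,:,::-1]
cv2.imwrite('pics/a6.png',f(s['image'][300:400,330:430]))"
```

```text
[0.38795035 0.3024045  0.20070892] (array([-9.51,  1.12,  0.02]), None, np.float64(0.37)) (array([-19.62,  -2.34,   0.02]), np.float64(2.2), np.float64(0.37))
```

View pics/a6.png

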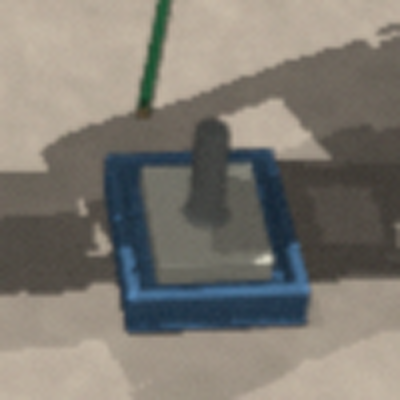

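The plate lies flat in the dish with its post up. Going back for the frame.

Request:
play_rows(steps=[1,-0.6,0.1,0,0,1,-1,0.2,0,0,1,-1,0.2,0,0,1,-1,0.2,0,0,1,-1,0.2,0,0,1,-1,0.2,0,0,1,-1,0.02,0,0,1,-1,0,0,0,1,-1,0,0,0,1,-1,-0.1,0,0])

```text
time: 26.7
position: [0.4371, 0.016, 0.1996]
tool_rot: [0.684, 0.73, -0.001, -0.001]
ft_force: [0.1, 0.1, -0.7]
grip_width: 0.0868
grip_force: 0.0
```

Request:
play_rows(steps=[1,-1,-0.3,0,0,1,-1,-0.4,0,0,1,-1,-0.4,0,0,1,-1,-0.4,0,0,1,-1,-0.4,0,0,1,-1,-0.4,0,0,1,-1,-0.4,0,0,1,-1,-0.3,0,0,1,-1,-0.3,0,0,1,-1,-0.1,0,0])

```text
time: 27.7
position: [0.3537, -0.2892, 0.1994]
tool_rot: [0.684, 0.729, 0.0, -0.002]
ft_force: [0.2, -0.2, 1.0]
grip_width: 0.0866
grip_force: 0.0
```

Request:
play_rows(steps=[1,0,0,0,0.7,1,0,0,0,0.8,1,0,0,0,0.7,1,0,0,0,0,1,0,0,0,0,1,0,0,0,0,1,0,0,0,0,1,0,0,0,0,1,0,0,0,0,1,0,0,0,0])

```text
time: 28.7
position: [0.3553, -0.2888, 0.2007]
tool_rot: [0.76, 0.65, -0.0, 0.0]
ft_force: [-1.5, -0.8, -0.1]
grip_width: 0.087
grip_force: 0.0
```

```bash
python3 -c "
from h import *
print(robot.get_obs()['position'],rel([.356,-.2895,.017],-.155))"
```

```text
[ 0.35525535 -0.28882513  0.20073439] (array([-0.02,  0.03,  6.12]), np.float64(0.0), np.float64(-0.77))
```

Request:
play_rows(steps=[1,0,0,0.5,0,1,0,0,0.8,0,1,0,0,0.9,0,1,0,0,0.9,0,1,0,0,0.8,0,1,0,0,0.6,0,1,0,0,0.4,0,1,0,0,0,0,1,0,0,0,0,1,0,0,0,0], grip_force=25)

```text
time: 29.7
position: [0.3556, -0.2893, 0.0543]
tool_rot: [0.76, 0.65, -0.0, 0.001]
ft_force: [0.0, -1.0, 0.2]
grip_width: 0.0868
grip_force: 0.0
```

```bash
python3 -c "
from h import *
print(robot.get_obs()['position'],rel([.356,-.2895,.017],-.155))
s=cam('side')
f=lambda x:cv2.resize(x,(400,400),interpolation=2)[:,:,::-1]
cv2.imwrite('pics/a7.png',f(s['image'][140:240,320:420]))"
```

```text
[ 0.3556083  -0.28930594  0.0543003 ] (array([-0.  ,  0.01,  1.24]), np.float64(0.0), np.float64(-0.77))
```

View pics/a7.png

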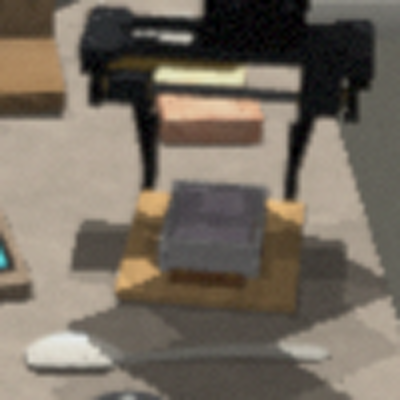

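The fingers, at crop (148,185) and (292,195), stand evenly outside the frame, which spans about 162–268 at its near edge. Going down to grip.

Request:
play_rows(steps=[1,0,0,0.2,0,1,0,0,0.3,0,1,0,0,0.3,0,1,0,0,0.2,0,1,0,0,0.1,0,1,0,0,0.1,0,1,0,0,0,0,1,0,0,0,0,-1,0,0,0,0,-1,0,0,0,0])

```text
time: 30.75
position: [0.3553, -0.289, 0.0179]
tool_rot: [0.76, 0.65, -0.0, 0.0]
ft_force: [1.1, 0.2, -0.7]
grip_width: 0.0778
grip_force: 0.0
```

Request:
play_rows(steps=[-1,0,0,0,0,-1,0,0,0,0,-1,0,0,0,0,-1,0,0,0,0,-1,0,0,0,0,-1,0,0,0,0,-1,0,0,0,0,-1,0,0,0,0,-1,0,0,0,0,-1,0,0,0,0])

```text
time: 31.75
position: [0.3555, -0.2892, 0.0178]
tool_rot: [0.76, 0.65, 0.0, 0.0]
ft_force: [2.5, -0.4, 4.8]
grip_width: 0.067
grip_force: 25.0
```

Request:
play_rows(steps=[-1,0,0,-0.1,0,-1,0,0,-0.1,0,-1,0,0,-0.2,0,-1,0,0,-0.2,0,-1,0,0,-0.3,0,-1,0,0,-0.3,0,-1,0,0,-0.3,0,-1,0,0,-0.3,0,-1,0,0,0,0,-1,0,0,0,0])

```text
time: 32.75
position: [0.3553, -0.289, 0.072]
tool_rot: [0.76, 0.65, -0.0, 0.0]
ft_force: [0.6, -0.1, -0.9]
grip_width: 0.0667
grip_force: 25.0
```

```bash
python3 -c "
from h import *
print(robot.get_obs()['position'],rel([.44,0,.2]), rel([.6167,.2488,.2],.195))
s=cam('side')
f=lambda x:cv2.resize(x,(400,400),interpolation=2)[:,:,::-1]
cv2.imwrite('pics/a8.png',f(s['image'][140:240,320:420]))"
```

```text
[ 0.3553146  -0.28896274  0.07202733] (array([ 9.95,  1.3 , -4.27]), None, np.float64(-0.77)) (array([19.05,  5.84, -4.27]), np.float64(-3.5), np.float64(-0.77))
```

View pics/a8.png

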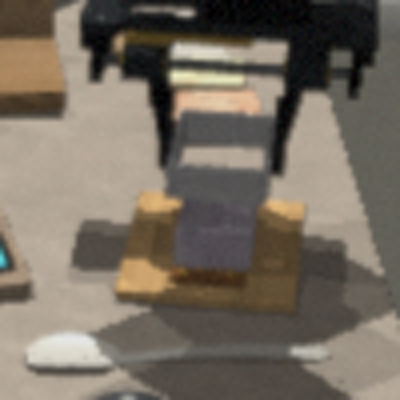

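The frame is off and empty, and the bar stayed on the board at crop (215,235). I've used 13 image views, so I'll check the rest numerically and keep one view for the end.

Request:
play_rows(steps=[-1,0,0,-0.6,0,-1,0,0,-0.9,0,-1,0,0,-1,0,-1,0.3,0.1,-1,0,-1,0.7,0.2,-0.7,0,-1,0.9,0.3,0,0,-1,0.9,0.3,0,0,-1,0.9,0.3,0,0,-1,0.9,0.3,0,0,-1,0.9,0.3,0,0])

```text
time: 33.8
position: [0.4339, -0.1328, 0.197]
tool_rot: [0.76, 0.65, -0.0, -0.001]
ft_force: [0.6, -0.3, -1.8]
grip_width: 0.0667
grip_force: 25.0
```

Request:
play_rows(steps=[-1,0.9,0.3,0,0,-1,0.9,0.3,0,0,-1,0.9,0.3,0,0,-1,0.9,0.3,0,0,-1,0.9,0.3,0,0,-1,0.9,0.3,0,0,-1,0.9,0.3,0,0,-1,0.9,0.3,0,0,-1,0.9,0.3,0,0,-1,0.9,0.3,0,0])

```text
time: 34.8
position: [0.5642, 0.1198, 0.1965]
tool_rot: [0.76, 0.65, -0.001, -0.001]
ft_force: [-0.9, 0.2, -1.0]
grip_width: 0.0669
grip_force: 25.0
```

Request:
play_rows(steps=[-1,0.9,0.3,0,0,-1,0.9,0.3,0,0,-1,0.9,0.3,0,0,-1,0.7,0.2,0,0,-1,0.4,0.1,0,-0.7,-1,0,0,0,-0.7,-1,0,0,0,-0.7,-1,0,0,0,-0.7,-1,0,0,0,-0.7,-1,0,0,0,0])

```text
time: 35.8
position: [0.6169, 0.2257, 0.1963]
tool_rot: [0.635, 0.773, -0.001, -0.001]
ft_force: [0.1, 0.1, -1.3]
grip_width: 0.0669
grip_force: 25.0
```

```bash
python3 -c "
from h import *
print(robot.get_obs()['position'],rel([.6167,.2488,.09],.195))"
```

```text
[0.6169413  0.225652   0.19625284] (array([0.76, 0.15, 3.54]), np.float64(-0.0), np.float64(-0.01))
```

Request:
play_rows(steps=[-1,0.4,0.1,0,0,-1,0.36,0.05,0.3,0,-1,0,0,0.6,0,-1,0,0,0.7,0,-1,0,0,0.7,0,-1,0,0,0.7,0,-1,0,0,0.4,0,-1,0,0,0.14,0,-1,0,0,0,0,-1,0,0,0,0])

```text
time: 36.8
position: [0.6186, 0.2494, 0.0923]
tool_rot: [0.635, 0.773, 0.001, 0.001]
ft_force: [-0.5, 1.3, -1.6]
grip_width: 0.0669
grip_force: 25.0
```

```bash
python3 -c "
from h import *
print(robot.get_obs()['position'],rel([.6167,.2488,.0265],.195))
s=cam('side');c=cam('top')
def ov(c,u,v):
  im=cv2.resize(c['image'][v-60:v+60,u-60:u+60],(400,400),interpolation=2)[:,:,::-1].copy();k=400/120
  d=lambda P:cv2.polylines(im,[((proj(c,P)-[u-60,v-60]+.5)*k).astype(int)],True,(0,255,0),1)
  p=[.6167,.2488,.1946];t=np.linspace(0,6.28,20)
  for y in(-.022,.022): d(tf(p,np.c_[.01*np.cos(t),y+.01*np.sin(t),0*t+.06]))
  q=robot.get_obs()['position'];p=[q[0],q[1],.195];z=(q[2]-.0058)*1000
  d(tf(p,rect(33.5,46.5,z)));d(tf(p,rect(28.5,41.5,z+25)));return im
cv2.imwrite('pics/a9.png',np.hstack([ov(s,262,325),ov(c,205,175)]))"
```

```text
[0.61857487 0.24942039 0.09233509] (array([-0.01, -0.07,  2.19]), np.float64(0.0), np.float64(0.02))
```

View pics/a9.png

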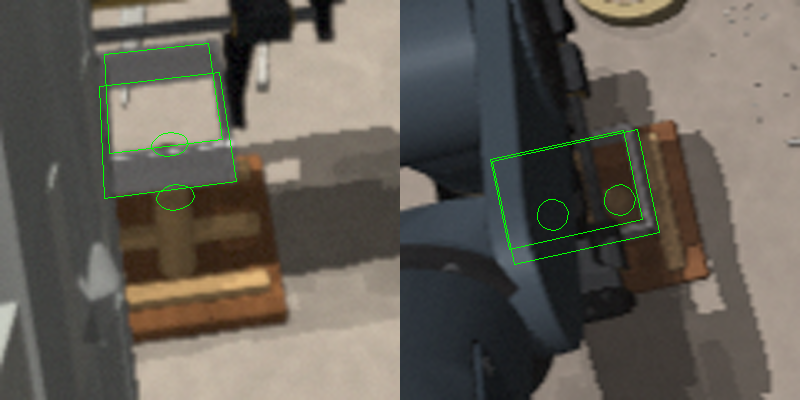

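The overlay of the predicted frame matches the real one in both views, and both pegs project inside it. Lowering.

Request:
play_rows(steps=[-1,0,-0.05,0.3,0,-1,0,0,0.4,0,-1,0,0,0.4,0,-1,0,0,0.4,0,-1,0,0,0.3,0,-1,0,0,0.2,0,-1,0,0,0.12,0,-1,0,0,0,0,-1,0,0,0,0,-1,0,0,0,0])

```text
time: 37.9
position: [0.6168, 0.2489, 0.0285]
tool_rot: [0.635, 0.773, 0.001, 0.0]
ft_force: [-0.3, -0.4, -2.4]
grip_width: 0.0671
grip_force: 25.0
```

Request:
play_rows(steps=[-1,0,0,0.05,0,-1,0,0,0.03,0,-1,0,0,0,0,-1,0,0,0,0,0.6,0,0,0,0,0.8,0,0,0,0,1,0,0,0,0,1,0,0,0,0,1,0,0,0,0,1,0,0,0,0])

```text
time: 38.9
position: [0.6163, 0.2487, 0.0254]
tool_rot: [0.635, 0.773, -0.0, -0.0]
ft_force: [-0.2, 0.3, 0.0]
grip_width: 0.0866
grip_force: 0.0
```

Request:
play_rows(steps=[1,0,0,0,0,1,0,0,-0.2,0,1,0,0,-0.4,0,1,0,0,-0.7,0,1,0,0,-1,0,1,0,0,-1,0,1,0,0,-1,0,1,0,0,-1,0,1,0,0,-0.5,0,1,0,0,0,0])

```text
time: 39.9
position: [0.6184, 0.2493, 0.2039]
tool_rot: [0.635, 0.773, 0.003, 0.002]
ft_force: [1.0, -0.6, -0.6]
grip_width: 0.0868
grip_force: 0.0
```

```bash
python3 -c "
from h import *
print(robot.get_obs()['position'],rel([.3555,-.289,.2],-.155))
s=cam('side');cv2.imwrite('pics/s10.png',s['image'][:,:,::-1])
# frame top near long edge on the stand: gradient check of the nearest end's outline
p=[.6167,.2489,.195];g=s['image'].astype(int).sum(2)
for z in(.0205,.0455):
  for x in(0.0,.01,.02):
    q=proj(s,tf(p,[[x,.0465,z]]))[0];u,v=int(round(q[0])),int(round(q[1]));print(z,x,q.round(1),g[v-6:v+7,u])"
```

```text
[0.61835357 0.24928001 0.2039483 ] (array([-15.9 , -12.07,   0.03]), np.float64(3.5), np.float64(0.02))
0.0205 0.0 [256.8 349.7] [262 271 262 271 273 338 430 446 428 372 238 212 222]
0.0205 0.01 [251.2 350.4] [261 267 266 261 264 286 340 429 441 428 347 246 214]
0.0205 0.02 [245.5 351.2] [259 269 266 266 271 294 357 413 437 407 271 222 225]
0.0455 0.0 [255.8 339.3] [205 181 200 217 357 542 521 307 270 262 259 260 261]
0.0455 0.01 [250.1 340. ] [202 209 204 235 356 521 473 299 274 266 264 270 277]
0.0455 0.02 [244.3 340.8] [179 195 213 256 401 503 399 285 267 260 256 263 269]
```

The frame's lower and upper near edges in the side image match the seated position. Back for the bar.

Request:
play_rows(steps=[1,-0.5,-0.4,0,0,1,-0.8,-0.6,0,0,1,-0.8,-0.6,0,0,1,-0.8,-0.6,0,0,1,-0.8,-0.6,0,0,1,-0.8,-0.6,0,0,1,-0.8,-0.6,0,0,1,-0.8,-0.6,0,0,1,-0.8,-0.6,0,0,1,-0.8,-0.6,0,0])

```text
time: 40.95
position: [0.4887, -0.0123, 0.1984]
tool_rot: [0.635, 0.773, -0.001, -0.001]
ft_force: [1.0, 0.1, 0.6]
grip_width: 0.087
grip_force: 0.0
```

Request:
play_rows(steps=[1,-0.8,-0.6,0,0,1,-0.8,-0.6,0,0,1,-0.8,-0.6,0,0,1,-0.8,-0.6,0,0,1,-0.8,-0.6,0,0,1,-0.8,-0.6,0,0,1,-0.8,-0.6,0,0,1,-0.8,-0.6,0,0,1,-0.8,-0.6,0,0,1,-0.7,-0.6,0,0])

```text
time: 41.95
position: [0.3585, -0.2796, 0.1985]
tool_rot: [0.635, 0.772, 0.0, -0.001]
ft_force: [0.7, 0.2, -0.3]
grip_width: 0.087
grip_force: 0.0
```

Request:
play_rows(steps=[1,-0.3,-0.2,0,0,1,0,0,0,0.7,1,0,0,0,0.7,1,0,0,0,0.7,1,0,0,0,0.7,1,0,0,0,0.7,1,0,0,0,0,1,0,0,0,0,1,0,0,0,0,1,0,0,0,0])

```text
time: 42.95
position: [0.3556, -0.2888, 0.1993]
tool_rot: [0.759, 0.651, 0.0, -0.0]
ft_force: [0.1, -0.1, 0.8]
grip_width: 0.087
grip_force: 0.0
```

```bash
python3 -c "
from h import *
print(robot.get_obs()['position'],rel([.3555,-.289,.018],-.155))
s=cam('side');p=[.3555,-.289,-.155];g=s['image'].astype(int)
im=g[150:240,330:420].astype('uint8')
hsv=cv2.cvtColor(im,cv2.COLOR_RGB2HSV);m=((hsv[...,0]>120)&(hsv[...,0]<165)&(hsv[...,1]>20)).astype('uint8')
n,l,st,ce=cv2.connectedComponentsWithStats(m);i=1+st[1:,4].argmax();b=st[i];print('lilac bbox',b[0]+330,b[1]+150,b[0]+b[2]+329,b[1]+b[3]+149,b[4])
q=proj(s,tf(p,np.vstack([rect(26.5,39.5,12),rect(26.5,39.5,38)])));print('pred',q.min(0),q.max(0))"
```

```text
[ 0.35561522 -0.28877007  0.19934513] (array([-0.01, -0.  ,  6.04]), np.float64(0.01), np.float64(-0.77))
lilac bbox 370 198 382 205 36
pred [362.34729667 185.0526454 ] [384.32309079 207.92886404]
```

Request:
play_rows(steps=[1,0,0,0.5,0,1,0,0,0.8,0,1,0,0,0.9,0,1,0,0,0.9,0,1,0,0,0.9,0,1,0,0,0.8,0,1,0,0,0.6,0,1,0,0,0.4,0,1,0,0,0.2,0,1,0,0,0,0], grip_force=20)

```text
time: 44.0
position: [0.3555, -0.2889, 0.0189]
tool_rot: [0.76, 0.65, 0.0, -0.001]
ft_force: [-0.7, 0.1, -0.0]
grip_width: 0.0872
grip_force: 0.0
```

Request:
play_rows(steps=[-1,0,0,0,0,-1,0,0,0,0,-1,0,0,0,0,-1,0,0,0,0,-1,0,0,0,0,-1,0,0,0,0,-1,0,0,0,0,-1,0,0,0,0,-1,0,0,0,0,-1,0,0,0,0])

```text
time: 45.0
position: [0.3557, -0.2891, 0.0197]
tool_rot: [0.76, 0.65, -0.0, 0.0]
ft_force: [0.3, 1.6, 5.1]
grip_width: 0.0531
grip_force: 20.0
```

Request:
play_rows(steps=[-1,0,0,-0.2,0,-1,0,0,-0.4,0,-1,0,0,-0.6,0,-1,0,0,-0.7,0,-1,0,0,-0.7,0,-1,0,0,-0.6,0,-1,0,0,-0.4,0,-1,0,0,-0.2,0,-1,0,0,0,0,-1,0,0,0,0])

```text
time: 46.0
position: [0.3553, -0.2886, 0.133]
tool_rot: [0.76, 0.65, 0.0, -0.001]
ft_force: [0.4, 0.2, -1.9]
grip_width: 0.0531
grip_force: 20.0
```

```bash
python3 -c "
from h import *
print(robot.get_obs()['position'],rel([.5991,-.2716,.07]))"
```

```text
[ 0.3552854  -0.28860138  0.13302871] (array([1.81, 7.94, 2.1 ]), None, np.float64(-0.77))
```

Request:
play_rows(steps=[-1,0.1,0.4,0,0,-1,0.2,0.8,0,0,-1,0.2,0.9,0,0,-1,0.2,0.9,0,0,-1,0.2,0.9,0,0,-1,0.2,0.9,0,0,-1,0.2,0.9,0,0,-1,0.2,0.9,0,0,-1,0.2,0.9,0,0,-1,0.11,0.44,0,0])

```text
time: 47.0
position: [0.6023, -0.2712, 0.1322]
tool_rot: [0.759, 0.651, 0.0, 0.0]
ft_force: [0.1, -0.3, -0.9]
grip_width: 0.0532
grip_force: 20.0
```

Request:
play_rows(steps=[-1,0,0,0,0,-1,0,0,0.2,0,-1,0,0,0.5,0,-1,0,0,0.5,0,-1,0,0,0.5,0,-1,0,0,0.4,0,-1,0,0,0.2,0,-1,0,0,0.2,0,-1,0,0,0,0,-1,0,0,0,0])

```text
time: 48.0
position: [0.5996, -0.2723, 0.0588]
tool_rot: [0.76, 0.65, 0.0, 0.0]
ft_force: [0.3, 0.5, -2.0]
grip_width: 0.0532
grip_force: 20.0
```

```bash
python3 -c "
from h import *
print(robot.get_obs()['position'],rel([.5991,-.2716,.0295]))"
```

```text
[ 0.59963243 -0.2723132   0.05876768] (array([ 0.02, -0.02,  0.98]), None, np.float64(-0.44))
```

Request:
play_rows(steps=[-1,0,0,0.2,0,-1,0,0,0.3,0,-1,0,0,0.2,0,-1,0,0,0.1,0,-1,0,0,0.08,0,-1,0,0,0.05,0,-1,0,0,0,0,-1,0,0,0,0,-1,0,0,0,0,-1,0,0,0,0])

```text
time: 49.0
position: [0.5995, -0.2722, 0.0308]
tool_rot: [0.76, 0.65, 0.0, 0.0]
ft_force: [-0.3, 0.1, -0.2]
grip_width: 0.0537
grip_force: 20.0
```

Request:
play_rows(steps=[-1,0,0,0.04,0,-1,0,0,0,0,-1,0,0,0,0,-1,0,0,0,0,0.3,0,0,0,0,0.6,0,0,0,0,1,0,0,0,0,1,0,0,0,0,1,0,0,0,0,1,0,0,0,0])

```text
time: 50.0
position: [0.5993, -0.2721, 0.0294]
tool_rot: [0.76, 0.65, -0.0, 0.0]
ft_force: [0.8, -0.3, -0.3]
grip_width: 0.0843
grip_force: 0.0
```

Request:
play_rows(steps=[1,0,0,-0.2,0,1,0,0,-0.4,0,1,0,0,-0.7,0,1,0,0,-1,0,1,0,0,-1,0,1,0,0,-1,0,1,0,0,-1,0,1,0,0,-0.5,0,1,0,0,-0.2,0,1,0,0,0,0])

```text
time: 51.0
position: [0.5997, -0.2723, 0.211]
tool_rot: [0.76, 0.65, 0.0, 0.001]
ft_force: [0.4, 0.6, 0.0]
grip_width: 0.0868
grip_force: 0.0
```

```bash
python3 -c "
from h import *
s=cam('side');c=cam('top');f=lambda x:cv2.resize(x,(400,400),interpolation=2)[:,:,::-1]
def ov(c,u,v,p,L,r):
  k=200/r;im=cv2.resize(c['image'][v-r:v+r,u-r:u+r],(400,300) if 0 else (400,400),interpolation=2)[:,:,::-1].copy()
  for A in L: cv2.polylines(im,[((proj(c,tf(p,A))-[u-r,v-r]+.5)*k).astype(int)],True,(0,255,0),1)
  return cv2.resize(im,(300,300))
a=ov(s,290,200,[.5991,-.2716,-.155],[rect(26.5,39.5,21),rect(26.5,39.5,47)],40)
b=ov(s,262,335,[.6167,.2488,.195],[rect(33.5,46.5,45),rect(33.5,46.5,20)],50)
d=ov(s,352,245,[.4264,-.022,0],[np.c_[.028*np.cos(np.arange(0,6.3,.3)),.028*np.sin(np.arange(0,6.3,.3)),0*np.arange(0,6.3,.3)+.042]],40)
e=ov(c,205,180,[.6167,.2488,.195],[rect(33.5,46.5,45)],50)
cv2.imwrite('pics/end.png',np.vstack([np.hstack([a,b]),np.hstack([d,e])]))"
```

```text
(no output)
```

View pics/end.png

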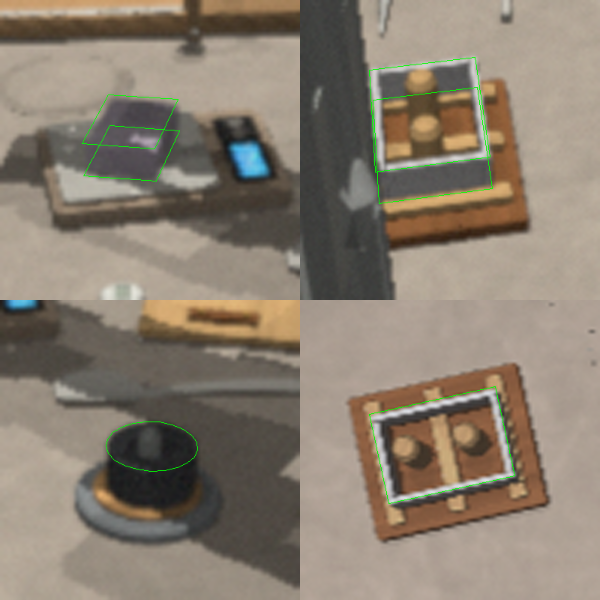

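The bar lies on the pan's middle (130,140), the frame is flat round both pegs, and the disc is on its stand; all of them match their outlines. Handing in.

```bash
python3 -c "
from rig import robot
print(robot.hand_in())"
```

```text
the job is handed in; nothing more can be done
None
```

The job is handed in at about 51 s: disc, plate, frame and bar were each set in their places in order with nothing dropped, and the camera checks showed them seated, but the hand-in returned no verdict.

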